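# Release a bottle carrier down the gravity rail and catch it without toppling the bottle

## Robot

A 6-joint arm with a two-finger parallel gripper is mounted at the origin on the work surface. World frame = base frame: x ahead of the robot, y to its left, z up, the work surface at z = 0. Lengths are in m, angles in rad, forces in N, time in s.
With the tool pointing down it reaches from about 0.25 to 0.725 m from the base axis. Payload 4 kg.
Tool frame: the origin (TCP) lies at the very end of the fingers, on their centre line; the grasp point (between the pads) lies 19 mm behind it; z points along the fingers, y is the line along which they close (so a half turn about z gives the same grasp; the last joint's range is limited). The gripper opens to 85 mm and grips with 20 to 120 N. Pads are 22 mm wide; open, the fingers measure 114 mm over their backs; the gripper's body (76 mm by 85 mm) begins 54 mm behind the grasp point. The pads swing forward as they close: fully open they stand 13 mm farther back than shut.
Start: joints at [-1.298, 0.241, 0.005, 1.335, 0, 1.571], TCP at [0.135, -0.482, 0.231] pointing down, gripper open.
Joint ranges: [-2.72, 2.72], [-1.05, 1.87], [-1.09, 1.28], [-1.99, 2.15], [-1.42, 1.44], [-3.14, 3.14]. Speed limits (rad/s): [2.79, 2.79, 3.14, 3.14, 3.14, 3.14].

## Interface

Orientations are given as a unit quaternion [x, y, z, w].
In Python, from workcell import monitor, viewer, job gives the robot as it stands.
- The arm moves only by the tool arm_command, never from a script. Its argument "increments" is a list of rows, each an object of numbers: "dx", "dy", "dz": the shift along the tool's x, y, z in cm; "wx", "wy", "wz": the turn, a rotation vector about the tool's x, y, z in rad; "grip": the finger opening in cm, from 0 to 8.54. In form: [{"dx": .., "dy": .., "dz": .., "wx": .., "wy": .., "wz": .., "grip": ..}, ...]. A call has 1 to 10 rows; each row is the pose to reach, as a shift and turn from the pose commanded when the call began, along the tool's axes at that moment; what a row does not reach only later rows make up. A row lasts 1/10 s, in which the tool goes at most 50 mm and 8.59 degrees, less where a joint would pass 70% of its speed; a pose out of reach is approached as far as the arm can. A call with a gripper value outside its range is refused whole. The fingers move at their own pace and stop on an object; the grip force is fixed at half the most. Time passes only in rows, so rows that repeat a pose let the fingers close. It gives the time, the measured TCP pose, the force, the opening and the grip force at its end, in the units of the state.
- monitor.get_obs(): the state, without advancing time (a new reading comes with each control period).
- viewer.camera(name): name is "scene" or "side" or "wrist"; returns (picture, depth): 480x640x3 uint8, red, green, blue; 480x640 float32, m along the optical axis (not along the pixel's ray), 0 where there is no reading.
- viewer.get_calibration(name): a dict with "fovy" (degrees; the focal length in pixels is half the picture's height over the tangent of half this angle, whatever the lens; pixels are square), "cx", "cy" (the principal point, pixels), "view" (4x4, takes a point from world to camera coordinates). Camera axes: x right, y up, looking along -z (the intrinsics and any distortion apply to the point x, -y, -z); pixel columns grow to the right and rows downward; lengths in m; the calibration is good to about 2 mm. A picture is of the moment at which its call begins: read the wrist's pose just before it. get_calibration takes no time and is no camera call; for the wrist camera it gives the pose at the moment of the call.
- job.job_done(): hands the job in; it is judged then, once.
The state is a dict: "clock": time; "joint_pos": joint angles; "joint_vel": joint speeds; "tau": joint torques, N m; "eef_pos": TCP position; "tool_rot": TCP orientation; "ft_force": force on the tool from outside, world axes, zero at the start; "ft_torque": the same for the moment, N m; "grip_width": finger opening in m; "grasp_force": force on a finger pad.
Only numpy, scipy, OpenCV 4.12 (cv2) and the standard library are available. Lean on these libraries where they do the work, as an engineer would, in place of code of your own. Each camera call takes 0.05 s, during which the arm holds its last target. There are 200 camera calls.

## Task

Push the gate pad all the way down so that the wheeled carrier with the tall sample bottle rolls down the rails, and catch it on the open lower part with the fingers in front of it, moving along and braking gently so that the bottle does not topple. Bring the carrier to a standstill clearly short of the end stop and keep it still for about a second, then ease it down against the end stop and let go, bottle still standing on the carrier; leave the small vials alone.

Things in the scene. Friction and masses are not known exactly. Their poses are not given: they have to be found in the camera images.
- chute: Fixed aluminium gravity track, 620 mm long, 132 mm wide. Origin on the table under its middle; x points downhill along the lane, y left across it seen downhill, z up. Two rails 14 mm wide at y = -35 and +35 mm, tops at z = 75 - 0.108 x (mm, x from -290 to 330). Side walls 4 mm thick at y = -64 and +64 mm rise 20 mm above the rails.
- cover_end (a point): Middle of the downhill edge, at the top, of the two cover plates over the lane's upper part: on the lane's middle, 100 mm above the rails, over the chute's origin. A slot of 48 mm for the bottle parts the covers. Uphill of it the lane cannot be reached; downhill it is open from above.
- carrier: Wheeled aluminium carrier, 134 mm long, 104 mm wide; 0.5 kg (0.3 to 0.8, hidden). Origin under its middle at rail height, x downhill, z up; deck level, top 50 mm above it. Upright front plate as wide, face 68 mm ahead of the origin, 40 to 80 mm above it. Starts 205 mm uphill of the chute's origin. Freed, it soon runs at 0.25, at the end 0.37 m/s (varies; time constant 0.5 s).
- bottle: Tall amber glass bottle with white cap, diameter 30 mm, 180 mm tall, about 0.12 kg, standing loose on the carrier's deck 25 mm behind its middle, in a square rim 6 mm high. Origin at its foot, z up. It topples when the carrier's speed jumps by about 0.18 m/s; gradual braking at 0.5 m/s per s is safe.
- gate (a joint): How far the gate is pushed down, m: 0 up, 0.022 fully down. Its steel plate stands 26 mm above the rails in front of the carrier's underframe and frees it from about 0.008 on. It slides with 4 N of friction and stays where it is left.
- gate_pad (a point): Centre of the top face of the gate's black push pad, 42 x 42 mm, beside the lane on the robot's side, 130 mm from the lane's middle and 58 mm downhill of the chute's middle; a bar links it to the gate. Starts about 126 mm above the table and goes straight down with the gate, 22 mm in all.
- stop: Fixed end stop, clamped at a varying place in the chute's lower part. Origin where the carrier's origin is when it rests on the stop (height within 4 mm); axes as the chute's. Two rubber-faced steel cheeks, 28 to 76 mm above the origin, faces 68 mm downhill of it, 18 mm deep, each from 26 to 60 mm off the lane's middle: closed fingers fit in the 52 mm gap between them.
- vial0: Bystander: small amber vial with black cap, diameter 34 mm, 65 mm tall, on the table; origin at its foot.
- vial1: Bystander: small amber vial with black cap, diameter 34 mm, 65 mm tall, on the table; origin at its foot.
- vial2: Bystander: small amber vial with black cap, diameter 34 mm, 65 mm tall, on the table; origin at its foot.
Things that resemble listed ones, but are neither listed nor needed, are in the scene too. Leave any purple or yellow look-alike of the carrier alone.

How it is judged:
On the way, in this order (a step that is already met when the one before it is completed fails the run):
1. the gate is pushed fully down (value of joint gate above 0.018 m).
2. the carrier is brought to a standstill on the open lower part, short of the end stop, and kept still with the bottle upright (linear speed of carrier below 0.03 m/s and x of carrier in the frame of chute above -0.09 m and x of carrier in the frame of stop below -0.012 m and angle between bottle's own z axis and vertical below 0.1 rad), for 0.6 s.
At the end, for the whole second after the job is handed in: The carrier rests on the rails against the end stop (within 10 mm, under 0.02 m/s), the bottle stands upright (within 0.1 rad) and at rest on its deck, and the gate is still down (x of carrier in the frame of stop between -0.01 and 0.01 m and y of carrier in the frame of chute between -0.015 and 0.015 m and z of carrier in the frame of stop between -0.012 and 0.012 m and angle between carrier's own z axis and vertical below 0.06 rad and linear speed of carrier below 0.02 m/s and contact force between carrier and stop above 0.005 N and angle between bottle's own z axis and vertical below 0.1 rad and distance between bottle and carrier below 0.065 m and linear speed of bottle below 0.03 m/s and contact force between bottle and carrier above 0.1 N and value of joint gate above 0.017 m); the robot touches nothing.
It fails at once if the bottle topples or leaves the carrier (angle between bottle's own z axis and vertical above 0.3 rad or distance between bottle and carrier above 0.08 m).
It fails at once if the carrier leaves the rails or passes the stop (y of carrier in the frame of chute above 0.025 m or y of carrier in the frame of chute below -0.025 m or angle between carrier's own z axis and vertical above 0.2 rad or x of carrier in the frame of stop above 0.02 m).
It fails at once if the carrier is stopped while still under the covers (x of carrier in the frame of chute between -0.18 and -0.09 m and linear speed of carrier below 0.03 m/s).
It fails at once if a small vial is disturbed (distance of any of vial0, vial1, vial2 from where it was at the start of the episode above 0.03 m).
It also fails if it takes over 32 s, if anything falls off the work surface, if the arm or the gripper's body presses on something with over 40 N, if the wrist force passes 120 N, or if a joint passes its speed limit or range.

## Working session

There is one attempt and no reset: what is moved stays moved. The work goes in short steps, Python scripts to look and compute and a tool call to move; the robot and the scene stay as the last step left them, time stands still between calls to the robot, and variables do not carry over. Pictures are saved under pics/ and viewed, at most 10 in all, crops included, and the job is handed in when it is done.

Besides the shell and the picture viewer there is one more tool, called after "Call:" as name(argument=value, ...), one argument or row to a line, values as JSON. arm_command: Moves the arm, as the interface text tells. Its arguments: {"type":"object","properties":{"increments":{"type":"array","items":{"type":"object","properties":{"dx":{"type":"number"},"dy":{"type":"number"},"dz":{"type":"number"},"wx":{"type":"number"},"wy":{"type":"number"},"wz":{"type":"number"},"grip":{"type":"number"}}}}},"required":["increments"]}

```bash
mkdir -p pics; ls; python3 - <<'E'
from workcell import monitor, viewer, job
import cv2,numpy as np
o=monitor.get_obs();print(o)
for n in ["scene","side"]:
    p,d=viewer.camera(n); cv2.imwrite(f"pics/{n}0.png",p[:,:,::-1]); np.savez(f"{n}0.npz",p=p,d=d)
    c=viewer.get_calibration(n);print(n,c)
E
```

```text
pics
{'clock': 0.0, 'joint_pos': array([-1.29798852e+00,  2.41405936e-01,  3.73783179e-03,  1.33520499e+00,
       -3.62028233e-05,  1.57079792e+00]), 'joint_vel': array([-0.00014706,  0.00083822, -0.00108744, -0.00048576,  0.00231601,
       -0.00104043]), 'tau': array([-1.54068384e-03, -3.72315073e+01,  2.52410513e+01,  1.70477154e-02,
       -1.38930482e-04, -2.67469920e-05]), 'eef_pos': array([ 0.13453852, -0.48090752,  0.23042167]), 'tool_rot': array([ 9.90710974e-01,  1.35980463e-01, -1.59135088e-04, -1.02627869e-03]), 'ft_force': array([-0.38889639,  1.14099551,  0.07200946]), 'ft_torque': array([-0.01787124,  0.05579194, -0.00258509]), 'grasp_force': 0.0, 'grip_width': 0.08588867014973871}
scene {'fovy': 52.603686845910886, 'cx': 318.8254452190803, 'cy': 236.15879029181238, 'view': array([[ 0.68095181,  0.73210416, -0.01811447, -0.3531004 ],
       [-0.53510661,  0.51430108,  0.67019051,  0.09916754],
       [ 0.49996555, -0.44667427,  0.74196802, -1.28533138],
       [ 0.        ,  0.        ,  0.        ,  1.        ]])}
side {'fovy': 46.87022622136109, 'cx': 319.0118005645839, 'cy': 247.48196649187403, 'view': array([[-0.92007552, -0.39151863,  0.01319868,  0.44552369],
       [ 0.26404628, -0.5949203 ,  0.75917679, -0.17729283],
       [-0.2893797 ,  0.70198504,  0.65075064, -1.52594795],
       [ 0.        ,  0.        ,  0.        ,  1.        ]])}
```

View pics/scene0.png

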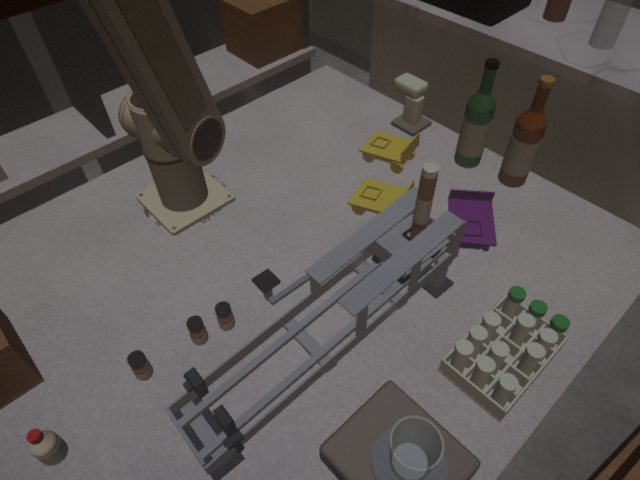

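View pics/side0.png

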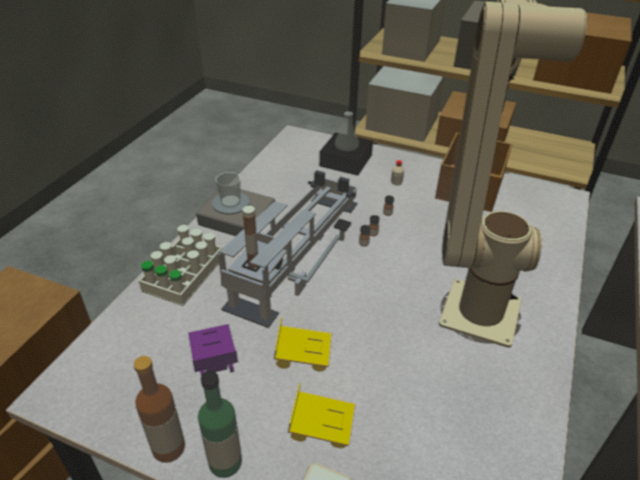

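Scene view: the chute runs from upper right (≈450,230) to lower left (≈200,430). The black pad is at (266,281), the stop cheeks at (195,384) and (228,426), and the bottle at (425,195). The vials are at (140,363), (197,328) and (224,314). The side view agrees.

```bash
cat > h.py <<'E'
import numpy as np,cv2
from workcell import monitor, viewer, job
def cloud(d,c):
    h,w=d.shape; f=h/2/np.tan(np.radians(c['fovy']/2))
    u,v=np.meshgrid(np.arange(w),np.arange(h))
    P=np.stack([(u-c['cx'])/f*d,-(v-c['cy'])/f*d,-d],-1)
    R=c['view'][:3,:3];t=c['view'][:3,3]
    return (P-t)@R
def ray(c,u,v,z):
    f=240/np.tan(np.radians(c['fovy']/2))
    R=c['view'][:3,:3];t=c['view'][:3,3]
    o=-R.T@t; r=R.T@np.array([(u-c['cx'])/f,-(v-c['cy'])/f,-1])
    return o+r*(z-o[2])/r[2]
def proj(c,P):
    f=240/np.tan(np.radians(c['fovy']/2))
    q=c['view'][:3,:3]@np.asarray(P)+c['view'][:3,3]
    return np.array([c['cx']+f*q[0]/-q[2], c['cy']-f*q[1]/-q[2]])
E
python3 - <<'E'
from h import *
for n in ["scene","side"]:
    z=np.load(n+"0.npz");c=viewer.get_calibration(n);X=cloud(z['d'],c);p=z['p'].astype(int)
    mx=p.max(-1)
    print(n,"table",np.median(X[...,2][(abs(X[...,2])<.02)]))
    dark=((mx<60)&(X[...,2]>.02)&(X[...,2]<.2)&(z['d']>0)&(np.hypot(X[...,0],X[...,1])>.25)).astype(np.uint8)
    k,l,s,ce=cv2.connectedComponentsWithStats(dark)
    for i in range(1,k):
        if s[i,4]>40:
            Q=X[l==i];print(ce[i].round(),s[i,4],np.median(Q,0).round(3),Q.min(0).round(3),Q.max(0).round(3))
    # cover plates: high points near
    m=(X[...,2]>.165)&(X[...,2]<.24)&(mx>70)&(p.max(-1)-p.min(-1)<25)
    k,l,s,ce=cv2.connectedComponentsWithStats(m.astype(np.uint8))
    for i in range(1,k):
        if s[i,4]>300:
            Q=X[l==i];r=cv2.minAreaRect(Q[:,:2].astype(np.float32));print("cov",ce[i].round(),s[i,4],r,np.median(Q[:,2]))
E
```

```text
scene table 0.00012790636938844952
[249.  21.] 4282 [-0.457  0.623  0.084] [-0.865  0.495  0.02 ] [-0.436  0.853  0.168]
[435.  34.] 1826 [-0.073  1.099  0.062] [-0.352  1.076  0.02 ] [0.296 1.112 0.135]
[480.  10.] 1372 [0.101 1.127 0.167] [-0.151  1.114  0.139] [0.154 1.36  0.2  ]
[556.  10.] 419 [0.264 1.318 0.17 ] [0.222 1.304 0.136] [0.289 1.361 0.2  ]
[636.   4.] 58 [0.352 1.832 0.068] [0.337 1.816 0.055] [0.368 1.847 0.082]
[86. 34.] 1048 [-0.851  0.16   0.105] [-0.866  0.125  0.02 ] [-0.838  0.211  0.2  ]
[13. 62.] 1538 [-0.851 -0.092  0.091] [-0.863 -0.173  0.02 ] [-0.839 -0.049  0.199]
[79. 86.] 1754 [-0.499 -0.015  0.116] [-0.704 -0.018  0.02 ] [-0.438  0.015  0.2  ]
[532.  80.] 95 [0.353 1.098 0.042] [0.321 1.088 0.02 ] [0.374 1.105 0.076]
[557.  92.] 56 [0.439 1.099 0.038] [0.415 1.091 0.021] [0.466 1.106 0.062]
[591. 103.] 107 [0.547 1.098 0.045] [0.52 1.09 0.02] [0.571 1.105 0.077]
[474. 124.] 867 [0.429 0.63  0.16 ] [0.386 0.618 0.02 ] [0.458 0.68  0.2  ]
[604. 111.] 115 [0.588 1.098 0.039] [0.566 1.091 0.021] [0.62  1.107 0.07 ]
[634. 121.] 161 [0.677 1.099 0.043] [0
[... 2724 characters left out ...]
11 -0.002  0.047]
[374. 220.] 45 [ 0.381 -0.197  0.062] [ 0.37  -0.212  0.049] [ 0.391 -0.187  0.07 ]
[342. 225.] 97 [ 0.436 -0.056  0.124] [ 0.421 -0.077  0.114] [ 0.455 -0.037  0.132]
[365. 230.] 52 [ 0.392 -0.137  0.062] [ 0.38 -0.16  0.05] [ 0.403 -0.127  0.068]
cov [405.  50.] 596 ((0.5961664915084839, -1.2104971408843994), (0.19982893764972687, 0.05877060070633888), 8.483372688293457) 0.209627535914159
cov [268. 237.] 2248 ((0.576120138168335, 0.12842898070812225), (0.3062666654586792, 0.13835366070270538), 87.5700912475586) 0.19077970830107785
cov [501. 270.] 849 ((-0.02511977031826973, 0.03556795418262482), (0.137559711933136, 0.04779813066124916), 20.076141357421875) 0.2068990704788
```

```bash
python3 -c "
import cv2
a=cv2.imread('pics/scene0.png')[200:480,120:480];cv2.imwrite('pics/c0.png',cv2.resize(a,None,fx=2.1,fy=2.1,interpolation=3))"
```

```text
(no output)
```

View pics/c0.png

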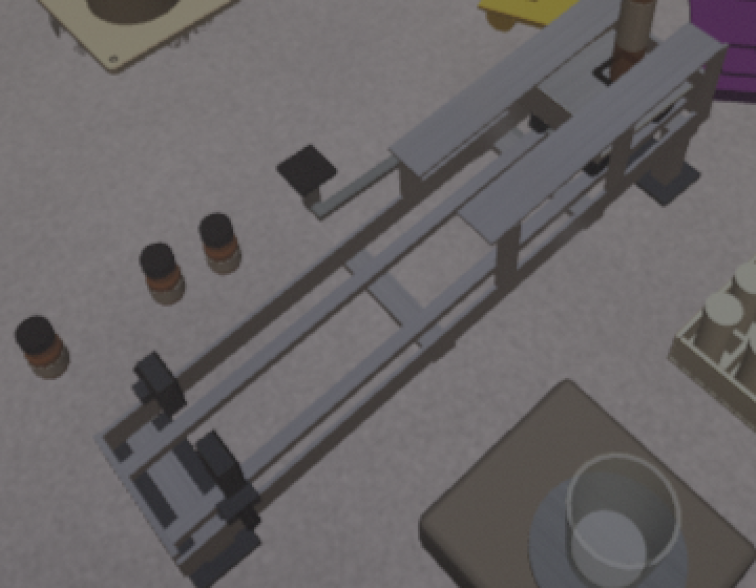

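The crop confirms both cheeks with the gap between them, and the open lane with two rails from the cover edge to the stop. Next I'll pin down yaw, origin and stop location.

```bash
python3 - <<'E'
from h import *
zc=.175
for n,seed in [("scene",None),("side",None)]:
    z=np.load(n+"0.npz");c=viewer.get_calibration(n);X=cloud(z['d'],c);p=z['p'].astype(int);mx=p.max(-1)
    R=(abs(X[...,0]-.55)<.2)&(abs(X[...,1]+.05)<.4)
    m=R&(X[...,2]>.168)&(X[...,2]<.22)&(mx-p.min(-1)<25)&(mx>60)
    Q=X[m]; A=np.c_[Q[:,:2],np.ones(len(Q))]
    for _ in range(4):
        co=np.linalg.lstsq(A,Q[:,2],rcond=None)[0]; k=abs(A@co-Q[:,2])<.003; Q,A=Q[k],A[k]
    g=co[:2];print(n,"plane",co,"slope",np.hypot(*g),"uphill yaw deg",np.degrees(np.arctan2(g[1],g[0])))
    r=cv2.minAreaRect(Q[:,:2].astype(np.float32));print("rect",r)
    for yaw in (-91.5,-92,-92.4,-93):
        a=np.radians(yaw);d=np.array([np.cos(a),np.sin(a)]);l=np.array([-d[1],d[0]])
        s,t=Q[:,:2]@d,Q[:,:2]@l
        print(yaw,"down edge",np.percentile(s,[99,99.8]),"t",np.percentile(t,[.5,1,50,99,99.5]))
    # pad
    m=R&(mx<60)&(abs(X[...,0]-.442)<.04)&(abs(X[...,1]+.065)<.04)&(X[...,2]>.115)
    u,v=np.nonzero(m)[::-1]
    P=np.array([ray(c,a,b,.126) for a,b in zip(u,v)]);print("pad",P.mean(0),cv2.minAreaRect(P[:,:2].astype(np.float32)))
    for nm,x0 in (("near",.515),("far",.61)):
        m=R&(mx<75)&(abs(X[...,0]-x0)<.035)&(abs(X[...,1]+.275)<.04)&(X[...,2]>.114)
        q=X[m];print(nm,m.sum(),"ztop",np.percentile(q[:,2],[50,90]),"y",np.percentile(q[:,1],[3,10,50,90,97]).round(4),"x",np.percentile(q[:,0],[3,97]).round(4))
E
```

```text
scene plane [0.00279955 0.10610965 0.17580756] slope 0.10614657347327358 uphill yaw deg 88.48868154893334
rect ((0.5749967098236084, 0.12312451750040054), (0.2915777862071991, 0.1345432847738266), 87.8662338256836)
-91.5 down edge [0.00540328 0.00731944] t [0.50535771 0.50619897 0.59828799 0.63791505 0.63853963]
-92 down edge [0.00038997 0.00203329] t [0.50450777 0.50521157 0.59706179 0.63641936 0.63672936]
-92.4 down edge [-0.00372584 -0.00198013] t [0.50381998 0.50432427 0.59619946 0.63551246 0.63583299]
-93 down edge [-0.00956355 -0.00774319] t [0.50186268 0.50265609 0.5948124  0.63442114 0.6351109 ]
pad [ 0.44139339 -0.06592658  0.126     ] ((0.44130727648735046, -0.06548652797937393), (0.04089786112308502, 0.043822456151247025), 88.5865478515625)
near 271 ztop [0.13018685 0.13253021] y [-0.2881 -0.2872 -0.2798 -0.2719 -0.2705] x [0.5021 0.5342]
far 305 ztop [0.13045167 0.13231163] y [-0.2914 -0.2906 -0.2832 -0.2754 -0.2741] x [0.5882 0.6198]
side plane [1.65715619e-04 9.83123346e-02 1.76559625e-01] slope 0.09831247430350809 uphill yaw deg 89.90342212265112
rect ((0.5757797360420227, 0.12827187776565552), (0.2995848059654236, 0.13642552495002747), 87.7756576538086)
-91.5 down edge [0.00217619 0.00475065] t [0.50411792 0.50519178 0.5425865  0.63756237 0.63860434]
-92 down edge [-0.00263493 -0.00049699] t [0.50333647 0.50399104 0.54147658 0.63618834 0.63739355]
-92.4 down edge [-0.00653935 -0.00459853] t [0.50255925 0.50293564 0.54044588 0.63536956 0.63631047]
-93 down edge [-0.01277833 -0.01057598] t [0.50010795 0.50120231 0.53897855 0.63395325 0.63484824]
pad [ 0.43662803 -0.0545612   0.126     ] ((0.4372205436229706, -0.05298673361539841), (0.04208739474415779, 0.033616531640291214), 88.8138656616211)
near 51 ztop [0.12237794 0.12991329] y [-0.2802 -0.274  -0.2696 -0.2652 -0.2626] x [0.5019 0.5314]
far 48 ztop [0.12397669 0.12870351] y [-0.2815 -0.2787 -0.272  -0.2688 -0.2664] x [0.5875 0.6159]
```

Call:
arm_command(
  increments=[
    {"dx": 2,"dy": -1.5,"dz": 0,"wz": 0.05,"grip": 0},
    {"dx": 6,"dy": -4.7,"dz": 0,"wz": 0.1,"grip": 0},
    {"dx": 10,"dy": -7.8,"dz": 0.5,"wz": 0.15,"grip": 0},
    {"dx": 14,"dy": -10.9,"dz": 1,"wz": 0.2,"grip": 0},
    {"dx": 18,"dy": -14,"dz": 2,"wz": 0.25,"grip": 0},
    {"dx": 22,"dy": -17,"dz": 3,"wz": 0.3,"grip": 0},
    {"dx": 26,"dy": -20.1,"dz": 4,"wz": 0.31,"grip": 0},
    {"dx": 30,"dy": -23.2,"dz": 5,"wz": 0.31,"grip": 0},
    {"dx": 34,"dy": -26.3,"dz": 6,"wz": 0.31,"grip": 0},
    {"dx": 38,"dy": -29.4,"dz": 6.5,"wz": 0.31,"grip": 0},
  ],
)

```text
validation failed for argument at $.in...
```

```bash
python3 - <<'E'
from h import *
from scipy.spatial.transform import Rotation as R
o=monitor.get_obs();M=R.from_quat(o['tool_rot']).as_matrix()
print(o['eef_pos'],M.round(4),o['grip_width'],o['joint_pos'].round(2),M.T@(np.array([.4415,-.0665,.15])-o['eef_pos']))
E
```

```text
[ 0.13454591 -0.48095854  0.23051283] [[ 9.630e-01  2.694e-01 -5.000e-04]
 [ 2.694e-01 -9.630e-01  1.800e-03]
 [ 0.000e+00 -1.900e-03 -1.000e+00]] 0.08570405809912929 [-1.3   0.24  0.    1.34  0.    1.57] [ 0.40725641 -0.31629543  0.08110756]
```

Call:
arm_command(
  increments=[
    {"dx": 2.0,"dy": -1.5,"dz": 0.0,"wx": 0.0,"wy": 0.0,"wz": 0.05,"grip": 0.0},
    {"dx": 6.0,"dy": -4.7,"dz": 0.0,"wx": 0.0,"wy": 0.0,"wz": 0.1,"grip": 0.0},
    {"dx": 10.0,"dy": -7.8,"dz": 0.5,"wx": 0.0,"wy": 0.0,"wz": 0.15,"grip": 0.0},
    {"dx": 14.0,"dy": -10.9,"dz": 1.0,"wx": 0.0,"wy": 0.0,"wz": 0.2,"grip": 0.0},
    {"dx": 18.0,"dy": -14.0,"dz": 2.0,"wx": 0.0,"wy": 0.0,"wz": 0.25,"grip": 0.0},
    {"dx": 22.0,"dy": -17.0,"dz": 3.0,"wx": 0.0,"wy": 0.0,"wz": 0.3,"grip": 0.0},
    {"dx": 26.0,"dy": -20.1,"dz": 4.0,"wx": 0.0,"wy": 0.0,"wz": 0.31,"grip": 0.0},
    {"dx": 30.0,"dy": -23.2,"dz": 5.0,"wx": 0.0,"wy": 0.0,"wz": 0.31,"grip": 0.0},
    {"dx": 34.0,"dy": -26.3,"dz": 6.0,"wx": 0.0,"wy": 0.0,"wz": 0.31,"grip": 0.0},
    {"dx": 38.0,"dy": -29.4,"dz": 6.5,"wx": 0.0,"wy": 0.0,"wz": 0.31,"grip": 0.0},
  ],
)

```text
clock: 1.1
eef_pos: [0.4151, -0.1028, 0.1667]
tool_rot: [1.0, -0.019, -0.001, -0.0]
ft_force: [0.3, -0.7, 0.6]
grip_width: 0.0001
grasp_force: 0.0
```

Call:
arm_command(
  increments=[
    {"dx": 1.2,"dy": -2.0,"dz": 1.0,"wx": 0.0,"wy": 0.0,"wz": 0.0,"grip": 0.0},
    {"dx": 1.85,"dy": -3.1,"dz": 2.0,"wx": 0.0,"wy": 0.0,"wz": 0.0,"grip": 0.0},
    {"dx": 1.85,"dy": -3.1,"dz": 2.2,"wx": 0.0,"wy": 0.0,"wz": 0.0,"grip": 0.0},
    {"dx": 1.85,"dy": -3.1,"dz": 2.2,"wx": 0.0,"wy": 0.0,"wz": 0.0,"grip": 0.0},
  ],
)

```text
clock: 1.5
eef_pos: [0.4333, -0.0751, 0.1449]
tool_rot: [1.0, -0.019, -0.001, 0.0]
ft_force: [0.2, -0.6, 1.0]
grip_width: 0.0001
grasp_force: 0.0
```

```bash
python3 - <<'E'
from h import *
o=monitor.get_obs();print(o['eef_pos'],o['tool_rot'],o['ft_force'])
c=viewer.get_calibration('wrist');p,d=viewer.camera('wrist')
c2=viewer.get_calibration('scene');p2,d2=viewer.camera('scene')
np.savez('w1.npz',p=p,d=d)
cv2.imwrite('pics/w1.png',np.vstack([p,p2])[:,:,::-1][::1]) if 0 else cv2.imwrite('pics/w1.png',cv2.resize(np.hstack([p,p2])[:,:,::-1],(800,300)))
X=cloud(d,c);mx=p.max(-1)
m=(mx<60)&(abs(X[...,2]-.126)<.008)&(d>0)&(abs(X[...,0]-.44)<.05)&(abs(X[...,1]+.066)<.05)
q=X[m];print(m.sum(), q.mean(0) if len(q) else 0, cv2.minAreaRect(q[:,:2].astype(np.float32)) if len(q) else 0)
# covers edge and cheeks from the wrist view
m=(abs(X[...,2]-.176)<.012)&(d>0);q=X[m];a=np.radians(-92.15);dd=np.array([np.cos(a),np.sin(a)])
if len(q): print('cover',len(q),np.percentile(q[:,:2]@dd,[50,99,99.8]))
E
```

```text
[ 0.43333829 -0.07507237  0.14487302] [ 9.99821514e-01 -1.88529278e-02 -1.21937534e-03  1.41655778e-04] [ 0.15581404 -0.63009734  1.02375277]
6514 [ 0.44477957 -0.06325992  0.12467627] ((0.43971148133277893, -0.06485477834939957), (0.04166804254055023, 0.041476815938949585), 87.99673461914062)
cover 16535 [-0.00793638  0.07215149  0.07785181]
```

View pics/w1.png

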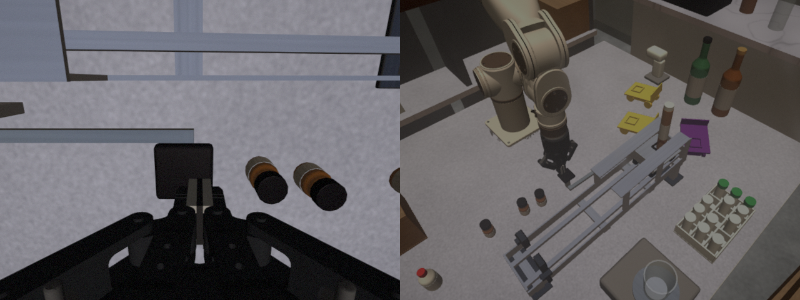

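The wrist view shows the pad at (185,170), the cover's downhill edge at x≈66, and the near rail at y≈42 (pixels of the shrunk left half). The scene view shows the closed fingers over the pad.

```bash
python3 - <<'E'
from h import *
c=viewer.get_calibration('wrist');z=np.load('w1.npz');p,d=z['p'],z['d'];X=cloud(d,c)
a=np.radians(-92.15);dd=np.array([np.cos(a),np.sin(a)]);l=np.array([-dd[1],dd[0]])
S,T=X[...,:2]@dd,X[...,:2]@l
m=(X[...,2]>.168)&(X[...,2]<.19)&(d>0);m[140:]=0;m[:,160:]=0
print('cover edge s',np.percentile(S[m],[50,98,99.5]),'t min',np.percentile(T[m],[.5,2]))
# rail: depth at columns
for u in (200,300,400):
    col=[(int(v),round(float(T[v,u]),4),round(float(X[v,u,2]),4)) for v in range(0,140,4)]
    print(u,[k for k in col if k[2]>.05])
E
```

```text
cover edge s [-0.00998586  0.00145317  0.00175693] t min [0.50585621 0.50637133]
200 [(52, 0.5429, 0.0741), (56, 0.541, 0.0748), (60, 0.5392, 0.0744), (64, 0.5374, 0.0736), (68, 0.5354, 0.0746), (72, 0.5336, 0.0745), (76, 0.5317, 0.0739), (80, 0.5302, 0.0707), (120, 0.5099, 0.0943), (124, 0.508, 0.0951), (128, 0.5062, 0.0945)]
300 [(0, 0.571, 0.0564), (4, 0.5693, 0.0556), (8, 0.5674, 0.0557), (12, 0.5656, 0.0551), (16, 0.5635, 0.0559), (20, 0.5613, 0.0571), (24, 0.5596, 0.0562), (28, 0.5578, 0.0557), (32, 0.5557, 0.0563), (36, 0.554, 0.0553), (40, 0.552, 0.0553), (44, 0.55, 0.0553), (48, 0.5478, 0.0566), (52, 0.5437, 0.0691), (56, 0.5421, 0.0676), (60, 0.54, 0.0685), (64, 0.538, 0.0693), (68, 0.5362, 0.0681), (72, 0.5344, 0.0673), (76, 0.5323, 0.0682), (80, 0.5304, 0.0681), (84, 0.5298, 0.0543), (88, 0.5276, 0.0558), (92, 0.5254, 0.0559), (96, 0.5233, 0.0558), (100, 0.5213, 0.0547), (104, 0.5191, 0.0564), (108, 0.517, 0.0557), (112, 0.5148, 0.0567), (116, 0.5127, 0.0548), (120, 0.5099, 0.0886), (124, 0.508, 0.0895), (128, 0.5061, 0.0895)]
400 [(56, 0.5427, 0.0631), (60, 0.5406, 0.0642), (64, 0.5386, 0.0641), (68, 0.5368, 0.0632), (72, 0.5349, 0.0622), (76, 0.533, 0.062), (80, 0.5308, 0.0633), (84, 0.5299, 0.0522), (120, 0.5099, 0.0838), (124, 0.508, 0.0817), (128, 0.506, 0.0832)]
```

Call:
arm_command(
  increments=[
    {"dx": 1.0,"dy": -0.9,"dz": 1.0,"wx": 0.0,"wy": 0.0,"wz": 0.0,"grip": 0.0},
    {"dx": 1.0,"dy": -0.9,"dz": 1.5,"wx": 0.0,"wy": 0.0,"wz": 0.0,"grip": 0.0},
    {"dx": 1.0,"dy": -0.9,"dz": 1.5,"wx": 0.0,"wy": 0.0,"wz": 0.0,"grip": 0.0},
  ],
)

```text
clock: 1.9
eef_pos: [0.4442, -0.066, 0.1296]
tool_rot: [1.0, -0.019, -0.001, -0.0]
ft_force: [-0.8, -0.1, 0.2]
grip_width: -0.0001
grasp_force: 0.0
```

```bash
cat > cap.py <<'E'
# white bottle cap: position along lane (s) from the scene camera's depth
from h import *
a=np.radians(-92.15);dd=np.array([np.cos(a),np.sin(a)]);l=np.array([-dd[1],dd[0]])
def cap(save=None):
    c=viewer.get_calibration('scene');p,d=viewer.camera('scene')
    X=cloud(d,c);S,T=X[...,:2]@dd,X[...,:2]@l
    m=(abs(T-.571)<.04)&(S>-.3)&(S<.2)&(X[...,2]>.235)&(X[...,2]<.335)&(d>0)
    # keep points near bottle: exclude gripper (dark)
    pi=p.astype(int); m&=(pi.min(-1)>90)
    if save: cv2.imwrite(save,p[:,:,::-1])
    return m.sum(), np.median(S[m]) if m.any() else None, np.median(X[m],0) if m.any() else None
if __name__=="__main__":
    print(monitor.get_obs()['clock'],cap())
E
python3 cap.py
```

```text
1.9 (np.int64(132), np.float64(-0.2397200113916036), array([0.57941148, 0.21786713, 0.32684623]))
```

Call:
arm_command(
  increments=[
    {"dx": 0.0,"dy": 0.0,"dz": 2.8,"wx": 0.0,"wy": 0.0,"wz": 0.0,"grip": 0.0},
    {"dx": 0.0,"dy": 0.0,"dz": 2.8,"wx": 0.0,"wy": 0.0,"wz": 0.0,"grip": 0.0},
  ],
)

```text
clock: 2.15
eef_pos: [0.4469, -0.0664, 0.104]
tool_rot: [1.0, -0.019, 0.002, 0.0]
ft_force: [0.3, 0.5, -0.2]
grip_width: 0.0
grasp_force: 0.0
```

Call:
arm_command(
  increments=[
    {"dx": 0.8,"dy": 0.0,"dz": 0.4,"wx": 0.0,"wy": 0.0,"wz": 0.0,"grip": 0.0},
    {"dx": 4.5,"dy": -0.2,"dz": -1.0,"wx": 0.0,"wy": 0.0,"wz": 0.0,"grip": 0.0},
    {"dx": 9.0,"dy": -0.3,"dz": -1.8,"wx": 0.0,"wy": 0.0,"wz": 0.0,"grip": 0.0},
    {"dx": 12.5,"dy": -0.3,"dz": -1.8,"wx": 0.0,"wy": 0.0,"wz": 0.0,"grip": 0.0},
  ],
)

```text
clock: 2.55
eef_pos: [0.5731, -0.0679, 0.123]
tool_rot: [1.0, -0.019, 0.003, 0.0]
ft_force: [1.0, -0.7, 0.4]
grip_width: 0.0003
grasp_force: 0.0
```

```bash
python3 cap.py
```

```text
2.55 (np.int64(154), np.float64(-0.1611333718893595), array([0.57579777, 0.13953579, 0.31847703]))
```

Call:
arm_command(
  increments=[
    {"dx": 0.0,"dy": 0.0,"dz": 0.0,"wx": 0.0,"wy": 0.0,"wz": 0.0,"grip": 0.0},
  ],
)

```text
clock: 2.7
eef_pos: [0.5714, -0.0677, 0.1201]
tool_rot: [1.0, -0.019, 0.0, 0.0]
ft_force: [-0.9, 0.4, -1.3]
grip_width: -0.0001
grasp_force: 0.0
```

```bash
python3 cap.py
```

```text
2.7 (np.int64(167), np.float64(-0.12150946496326463), array([0.57404853, 0.1000609 , 0.31452369]))
```

Call:
arm_command(
  increments=[
    {"dx": 0.0,"dy": 1.0,"dz": 0.1,"wx": 0.0,"wy": 0.0,"wz": 0.0,"grip": 0.0},
    {"dx": 0.0,"dy": 3.1,"dz": 0.3,"wx": 0.0,"wy": 0.0,"wz": 0.0,"grip": 0.0},
    {"dx": 0.0,"dy": 5.5,"dz": 0.6,"wx": 0.0,"wy": 0.0,"wz": 0.0,"grip": 0.0},
  ],
)

```text
clock: 3.05
eef_pos: [0.5664, -0.123, 0.1147]
tool_rot: [1.0, -0.018, -0.0, 0.0]
ft_force: [0.2, -0.8, 0.5]
grip_width: -0.0
grasp_force: 0.0
```

```bash
python3 -c "
from h import *
o=monitor.get_obs();print(o['clock'],o['eef_pos'],o['ft_force'])"
```

```text
3.05 [ 0.56639412 -0.12303365  0.1147461 ] [ 0.16243412 -0.7550923   0.4970336 ]
```

Call:
arm_command(
  increments=[
    {"dx": 0.0,"dy": 2.3,"dz": 0.25,"wx": 0.0,"wy": 0.0,"wz": 0.0,"grip": 0.0},
    {"dx": 0.0,"dy": 4.4,"dz": 0.47,"wx": 0.0,"wy": 0.0,"wz": 0.0,"grip": 0.0},
    {"dx": 0.0,"dy": 6.2,"dz": 0.67,"wx": 0.0,"wy": 0.0,"wz": 0.0,"grip": 0.0},
    {"dx": 0.0,"dy": 7.7,"dz": 0.83,"wx": 0.0,"wy": 0.0,"wz": 0.0,"grip": 0.0},
    {"dx": 0.0,"dy": 8.9,"dz": 0.96,"wx": 0.0,"wy": 0.0,"wz": 0.0,"grip": 0.0},
    {"dx": 0.0,"dy": 9.8,"dz": 1.06,"wx": 0.0,"wy": 0.0,"wz": 0.0,"grip": 0.0},
    {"dx": 0.0,"dy": 10.4,"dz": 1.12,"wx": 0.0,"wy": 0.0,"wz": 0.0,"grip": 0.0},
    {"dx": 0.0,"dy": 10.7,"dz": 1.15,"wx": 0.0,"wy": 0.0,"wz": 0.0,"grip": 0.0},
    {"dx": 0.0,"dy": 10.8,"dz": 1.16,"wx": 0.0,"wy": 0.0,"wz": 0.0,"grip": 0.0},
  ],
)

```text
clock: 3.95
eef_pos: [0.5639, -0.2303, 0.1029]
tool_rot: [1.0, -0.018, -0.0, -0.0]
ft_force: [-0.2, -0.8, -0.0]
grip_width: -0.0001
grasp_force: 0.2
```

```bash
python3 -c "
from cap import *
o=monitor.get_obs();print(o['clock'],o['eef_pos'],o['ft_force'],o['eef_pos'][:2]@dd)
print(cap('pics/s2.png'))"
```

```text
3.95 [ 0.56390732 -0.2303049   0.1028936 ] [-0.18419338 -0.80541607 -0.01620581] 0.20898735277889538
(np.int64(212), np.float64(0.10281244573524399), array([ 0.56602919, -0.12430553,  0.29015189]))
```

View pics/s2.png

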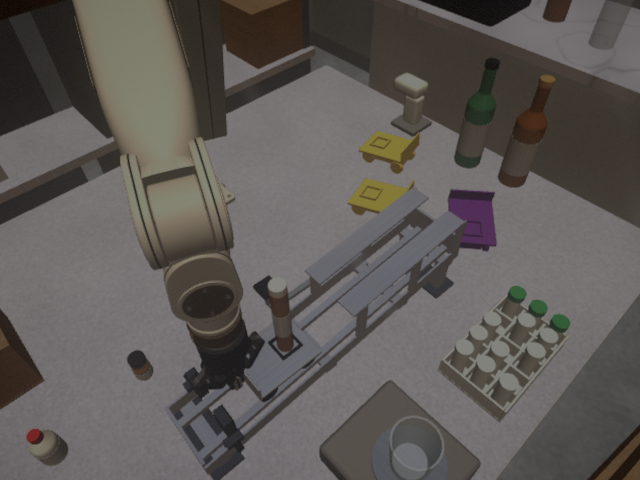

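The carrier is caught: the bottle stands upright at (280,315), the fingers are against the front plate, and it is about 5 cm short of the cheeks. I'll hold it there for a second.

Call:
arm_command(
  increments=[
    {"dx": 0.0,"dy": 0.0,"dz": 0.0,"wx": 0.0,"wy": 0.0,"wz": 0.0,"grip": 0.0},
    {"dx": 0.0,"dy": 0.0,"dz": 0.0,"wx": 0.0,"wy": 0.0,"wz": 0.0,"grip": 0.0},
    {"dx": 0.0,"dy": 0.0,"dz": 0.0,"wx": 0.0,"wy": 0.0,"wz": 0.0,"grip": 0.0},
    {"dx": 0.0,"dy": 0.0,"dz": 0.0,"wx": 0.0,"wy": 0.0,"wz": 0.0,"grip": 0.0},
    {"dx": 0.0,"dy": 0.0,"dz": 0.0,"wx": 0.0,"wy": 0.0,"wz": 0.0,"grip": 0.0},
    {"dx": 0.0,"dy": 0.0,"dz": 0.0,"wx": 0.0,"wy": 0.0,"wz": 0.0,"grip": 0.0},
    {"dx": 0.0,"dy": 0.0,"dz": 0.0,"wx": 0.0,"wy": 0.0,"wz": 0.0,"grip": 0.0},
    {"dx": 0.0,"dy": 0.0,"dz": 0.0,"wx": 0.0,"wy": 0.0,"wz": 0.0,"grip": 0.0},
    {"dx": 0.0,"dy": 0.0,"dz": 0.0,"wx": 0.0,"wy": 0.0,"wz": 0.0,"grip": 0.0},
    {"dx": 0.0,"dy": 0.0,"dz": 0.0,"wx": 0.0,"wy": 0.0,"wz": 0.0,"grip": 0.0},
  ],
)

```text
clock: 5.0
eef_pos: [0.5639, -0.2305, 0.103]
tool_rot: [1.0, -0.019, 0.0, 0.0]
ft_force: [-0.2, 0.0, 0.9]
grip_width: -0.0001
grasp_force: 0.2
```

```bash
python3 -c "
from cap import *
o=monitor.get_obs();print(o['clock'],o['eef_pos'],o['ft_force'],o['eef_pos'][:2]@dd,o['eef_pos'][:2]@l)
print(cap())"
```

```text
5.0 [ 0.56387739 -0.23050428  0.10299136] [-0.21639208  0.01143545  0.89148086] 0.20918771849982268 0.5721279902928826
(np.int64(221), np.float64(0.10419256920778097), array([ 0.56849719, -0.12554129,  0.29034265]))
```

Call:
arm_command(
  increments=[
    {"dx": 0.0,"dy": 0.2,"dz": 0.02,"wx": 0.0,"wy": 0.0,"wz": 0.0,"grip": 0.0},
    {"dx": 0.0,"dy": 0.6,"dz": 0.06,"wx": 0.0,"wy": 0.0,"wz": 0.0,"grip": 0.0},
    {"dx": 0.0,"dy": 1.1,"dz": 0.12,"wx": 0.0,"wy": 0.0,"wz": 0.0,"grip": 0.0},
    {"dx": 0.0,"dy": 1.6,"dz": 0.17,"wx": 0.0,"wy": 0.0,"wz": 0.0,"grip": 0.0},
    {"dx": 0.0,"dy": 2.1,"dz": 0.22,"wx": 0.0,"wy": 0.0,"wz": 0.0,"grip": 0.0},
    {"dx": 0.0,"dy": 2.6,"dz": 0.28,"wx": 0.0,"wy": 0.0,"wz": 0.0,"grip": 0.0},
    {"dx": 0.0,"dy": 3.0,"dz": 0.32,"wx": 0.0,"wy": 0.0,"wz": 0.0,"grip": 0.0},
    {"dx": 0.0,"dy": 3.4,"dz": 0.36,"wx": 0.0,"wy": 0.0,"wz": 0.0,"grip": 0.0},
    {"dx": 0.0,"dy": 3.8,"dz": 0.4,"wx": 0.0,"wy": 0.0,"wz": 0.0,"grip": 0.0},
    {"dx": 0.0,"dy": 4.1,"dz": 0.44,"wx": 0.0,"wy": 0.0,"wz": 0.0,"grip": 0.0},
  ],
)

```text
clock: 6.05
eef_pos: [0.5623, -0.2718, 0.0985]
tool_rot: [1.0, -0.019, -0.0, 0.0]
ft_force: [-0.4, -0.3, -0.5]
grip_width: -0.0003
grasp_force: 0.1
```

Call:
arm_command(
  increments=[
    {"dx": 0.0,"dy": 0.3,"dz": 0.03,"wx": 0.0,"wy": 0.0,"wz": 0.0,"grip": 0.0},
    {"dx": 0.0,"dy": 0.6,"dz": 0.06,"wx": 0.0,"wy": 0.0,"wz": 0.0,"grip": 0.0},
    {"dx": 0.0,"dy": 0.9,"dz": 0.09,"wx": 0.0,"wy": 0.0,"wz": 0.0,"grip": 0.0},
    {"dx": 0.0,"dy": 1.2,"dz": 0.12,"wx": 0.0,"wy": 0.0,"wz": 0.0,"grip": 0.0},
    {"dx": 0.0,"dy": 1.5,"dz": 0.15,"wx": 0.0,"wy": 0.0,"wz": 0.0,"grip": 0.0},
    {"dx": 0.0,"dy": 1.8,"dz": 0.18,"wx": 0.0,"wy": 0.0,"wz": 0.0,"grip": 0.0},
    {"dx": 0.0,"dy": 2.1,"dz": 0.21,"wx": 0.0,"wy": 0.0,"wz": 0.0,"grip": 0.0},
    {"dx": 0.0,"dy": 2.4,"dz": 0.24,"wx": 0.0,"wy": 0.0,"wz": 0.0,"grip": 0.0},
  ],
)

```text
clock: 6.85
eef_pos: [0.5614, -0.2956, 0.0962]
tool_rot: [1.0, -0.019, 0.0, -0.0]
ft_force: [1.1, 0.3, 0.5]
grip_width: 0.0
grasp_force: 0.0
```

```bash
python3 -c "
from cap import *
o=monitor.get_obs();print(o['clock'],o['eef_pos'],o['ft_force'],o['eef_pos'][:2]@dd,o['eef_pos'][:2]@l)
print(cap('pics/s3.png'));print(cap())
p,d=viewer.camera('wrist');cv2.imwrite('pics/w3.png',p[:,:,::-1])"
```

```text
6.85 [ 0.56140675 -0.29560422  0.09615247] [1.12056703 0.31375184 0.50513529] 0.27433451928342756 0.5721013624530863
(np.int64(254), np.float64(0.15805784362619754), array([ 0.56339798, -0.17917556,  0.28417364]))
(np.int64(251), np.float64(0.1572286852505784), array([ 0.56358957, -0.17867758,  0.28432605]))
```

View pics/s3.png

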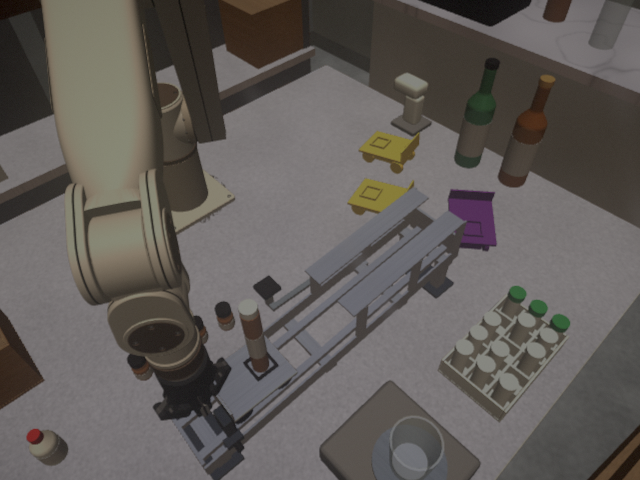

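View pics/w3.png

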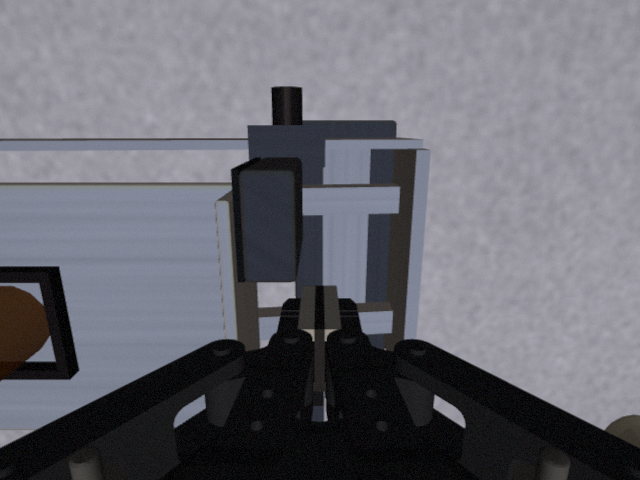

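The carrier's front plate is seated on the cheek at x≈235, with the bottle upright in its rim. The fingers are free in the gap, about 1 cm downhill of the plate. I'll lift out.

Call:
arm_command(
  increments=[
    {"dx": 0.0,"dy": 0.1,"dz": -1.0,"wx": 0.0,"wy": 0.0,"wz": 0.0,"grip": 0.0},
    {"dx": 0.0,"dy": 0.1,"dz": -2.5,"wx": 0.0,"wy": 0.0,"wz": 0.0,"grip": 0.0},
    {"dx": 0.0,"dy": 0.1,"dz": -4.5,"wx": 0.0,"wy": 0.0,"wz": 0.0,"grip": 0.0},
    {"dx": 0.0,"dy": 0.5,"dz": -6.5,"wx": 0.0,"wy": 0.0,"wz": 0.0,"grip": 0.0},
    {"dx": 0.0,"dy": 1.0,"dz": -8.5,"wx": 0.0,"wy": 0.0,"wz": 0.0,"grip": 0.0},
    {"dx": 0.0,"dy": 1.5,"dz": -10.0,"wx": 0.0,"wy": 0.0,"wz": 0.0,"grip": 0.0},
    {"dx": 0.0,"dy": 1.5,"dz": -10.5,"wx": 0.0,"wy": 0.0,"wz": 0.0,"grip": 0.0},
    {"dx": 0.0,"dy": 1.5,"dz": -10.5,"wx": 0.0,"wy": 0.0,"wz": 0.0,"grip": 0.0},
    {"dx": 0.0,"dy": 1.5,"dz": -10.5,"wx": 0.0,"wy": 0.0,"wz": 0.0,"grip": 0.0},
  ],
)

```text
clock: 7.9
eef_pos: [0.5606, -0.3099, 0.2006]
tool_rot: [1.0, -0.018, -0.0, -0.0]
ft_force: [-0.1, 0.4, -0.3]
grip_width: 0.0001
grasp_force: 0.0
```

```bash
python3 -c "
from cap import *
o=monitor.get_obs();print(o['clock'],o['eef_pos'])
print(cap());
z=np.load('scene0.npz');p,d=viewer.camera('scene');X=cloud(d,viewer.get_calibration('scene'))
m=(p.max(-1)<60)&(abs(X[...,0]-.442)<.015)&(abs(X[...,1]+.065)<.015)&(X[...,2]>.08);print('pad z',np.percentile(X[m][:,2],[10,50,90]),m.sum())"
```

```text
7.9 [ 0.56057176 -0.30988256  0.20055165]
(np.int64(258), np.float64(0.1578048419737115), array([ 0.56400068, -0.17904339,  0.28429867]))
pad z [0.10205091 0.1039106  0.10568772] 184
```

The pad is down 22 mm, and the carrier is at rest on the stop with the bottle standing.

```bash
python3 -c "
from workcell import job
print(job.job_done())"
```

```text
the job is handed in; nothing more can be done
None
```

I pushed the gate fully down, caught the carrier about 5 cm short of the end stop and held it still for a second, then eased it onto the stop. By my measurements the bottle was still standing and the fingers were clear. The vials were never approached. I handed the job in about 8 s into the 32 s limit, and it returned no verdict.

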